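# Wedge a block snug under the height stop

## Task

Slide the red-ended wooden wedge, thin end first, along the channel of the wedge jig and under its lift table, until the dark wood block on the table has risen to the height stop above it and is held snug there: pressed with about 10 N, never with more than 20 N. The stop is set to a slightly different height each time, so feel for it. Leave the wedge in place, let go of everything, and leave the plane, the tape measure and the pencil alone.

Things in the scene. Friction and masses are not known exactly. Their poses are not given: they have to be found in the camera images.
- wedge: loose light wood wedge with a red tail, 190 mm long (its x), 36 wide (y), 120 g. Origin: centre of its flat underside; +x points to the thin end. Thin end (x = +95) 10 mm thick; the top rises 1 in 7 toward the tail, to 29.3 mm at x = -40. Friction holds it where it is left once it is pushed in
- wedge_tip (a point): bottom middle of the wedge's thin end (x = +95 mm in the wedge's frame)
- wedge_tail (a point): bottom middle of the wedge's end face at the red tail (x = -95 mm in the wedge's frame). The tail, x = -95 to -40, is a plain block 36 wide and 29.3 mm high: grasp it across the 36 mm from above, or push on its flat end face
- jig: fixed wedge jig: plywood base plate 8 mm thick from x = -170 to +80, 124 mm wide, with a lift table and a blue stop bridge. Origin on the bench top under the lifting bar; z up; the wedge goes in along +x on top of the plate, which is smooth (waxed). Bare plate in front; the bridge (x = 7 to 33, posts at y = -46 and 46) is 97 to 104 mm high
- jig_mouth (a point): on the base plate's top, on the channel's axis at x = -69 mm of the jig's frame, where the flared mouth begins. Two rails 9 mm high flare from about 60 mm apart here to 41 mm apart at x = -38 and run on to x = +46 to guide the wedge
- jig_bar (a point): on the base plate's top (8 mm above the bench), on the channel's axis right below the lifting bar (x = 0 in the jig's frame). The bar, 12 mm brass, is part of the lift table; its underside hangs 12 mm above this point at rest, so the wedge meets it with its thin end about 14 mm past here
- lift_table: aluminium plate (jig x = -28 to +68, 74 mm wide) that moves only straight up and down, free of friction; origin at the jig's origin at rest. Table and block together always weigh 6.5 N. While only they are lifted the push on the wedge is level (some 4 to 9 N); beyond, it grows in proportion to this weight plus the stop's press on the block
- workpiece: dark wood block 90 x 45 x 22 mm, loose on the lift table, long side along the jig's x (its own frame lies 12 degrees askew to its sides). Origin: centre of its underside, 37 mm above the bench at rest. Over its middle the bridge carries the height stop: a black foot on a stiff spring (5 N per mm), at the start 3 to 10.5 mm above the block; that gap is not measured. Only the wedge shall lift it
- block_plane: hand plane lying nearby, 120 x 166 x 60 mm, bystander
- tape_measure: yellow tape measure lying nearby, 62 x 91 x 64 mm, bystander
- carpenter_pencil: red flat pencil lying nearby near the front edge, 49 x 173 x 8 mm, bystander

How it is judged:
By the outcome, as a careful person would: the job done as asked, in the order asked, and still so for the second after the job is handed in, with the robot touching nothing.
It also fails if it takes over 72 s, if anything falls off the work surface, if the arm or the gripper's body presses on something with over 40 N, if the wrist force passes 120 N, or if a joint passes its speed limit or range.

## Robot

A 6-joint arm with a two-finger parallel gripper is mounted at the origin on a cart in front of the work surface, level with it; the furniture and walls round the work are solid. World frame = base frame: x ahead of the robot, y to its left, z up, the work surface at z = 0. Lengths are in m, angles in rad, forces in N, time in s.
With the tool pointing down it reaches from about 0.375 to 0.975 m from the base axis. Payload 3.8 kg.
Tool frame: the origin (TCP) lies at the very end of the fingers, on their centre line; the grasp point (between the pads) lies 19 mm behind it (robot.tcp_to_grasp is the z of the grasp point in the tool frame, in m); z points along the fingers, y is the line along which they close (so a half turn about z gives the same grasp; the last joint's range is limited). The gripper opens to 85 mm and grips with 20 to 120 N. Pads are 22 mm wide; open, the fingers measure 114 mm over their backs; the gripper's body (76 mm by 85 mm) begins 54 mm behind the grasp point. The pads swing forward as they close: fully open they stand 13 mm farther back than shut.
Start: joints at [1.069, 0.264, 1.604, -0, 1.274, -0.037], TCP at [0.303, 0.603, 0.231] pointing down, gripper open.
Joint ranges: [-2.63, 2.63], [-0.94, 2.18], [0.31, 2.57], [-1.31, 4.45], [0, 2.66], [-2.55, 2.55]. Speed limits (rad/s): [2.57, 2.57, 3.14, 3.14, 3.14, 3.14].

## Interface

Orientations are given as a unit quaternion [w, x, y, z].
In Python, from cell import robot, imaging, job, sensors gives the robot as it stands (robot), with the cameras (imaging), the job (job) and the readings (sensors).
- The arm moves only by the shell command python3 inch.py, which reads ROWS from standard input. ROWS is a JSON object whose key "moves" holds a list of rows, 1 to 10 of them, each of 5 numbers: dx, dy, dz in shares of the most that a row can go, 1 being 62.5 mm, then a turn about the tool's z in normalised numbers (1 is 2 rad), then the finger opening in m; each row shifts and turns the commanded pose from where the row before left it, along the tool's axes as they then stand; what a row does not reach is not made up. A row lasts 1/8 s, in which the tool goes at most 0.0625 m and 0.188 rad, less where a joint would pass 70% of its speed; a pose out of reach is approached as far as the arm can. The fingers move at their own pace and stop on an object; the grip force is fixed at half the most. Time passes only in rows, so rows that do not move let the fingers close. It prints the time, the measured TCP pose, the force, the opening and the grip force at its end. Shift and turn numbers lie between -1 and 1, and a call with a number outside is refused. Input that does not fit is refused with a message, and nothing moves.
- sensors.sense(): the state, without advancing time (a new reading comes with each control period).
- imaging.snapshot(name): name is "scene" or "side" or "wrist"; returns a dict with "frame" (480x640x3 uint8, red, green, blue), "fx", "fy", "cx", "cy" (pixels), "rvec" (rotation vector, rad) and "tvec" (3), from world to camera coordinates, as OpenCV has them. Camera axes: x right, y down, z forward; pixel columns grow to the right and rows downward; lengths in m; the calibration is good to about 2 mm. A picture is of the moment at which its call begins. There is no depth.
- job.hand_in(): hands the job in; it is judged then, once.
The state is a dict: "time": time; "qpos": joint angles; "joint_vel": joint speeds; "tau": joint torques, N m; "eef_pos": TCP position; "eef_rot": TCP orientation; "ft_force": force on the tool from outside, world axes, zero at the start; "ft_torque": the same for the moment, N m; "width": finger opening in m; "grasp_force": force on a finger pad.
Only numpy, scipy, OpenCV 4.12 (cv2) and the standard library are available. Lean on these libraries where they do the work, as an engineer would, in place of code of your own. Each camera call takes 0.05 s, during which the arm holds its last target. There are 200 camera calls.

## Working session

There is one attempt and no reset: what is moved stays moved. The work goes in short steps, Python scripts to look and compute and a shell command to move; the robot and the scene stay as the last step left them, time stands still between calls to the robot, and variables do not carry over. Pictures are saved under pics/ and viewed, at most 10 in all, crops included, and the job is handed in when it is done.

```bash
ls; mkdir -p pics
cat > h.py <<'E'
from cell import robot, imaging, job, sensors
import cv2,numpy as np,json
def snap(n,f):
    s=imaging.snapshot(n); cv2.imwrite('pics/'+f+'.png',cv2.cvtColor(s['frame'],cv2.COLOR_RGB2BGR))
    np.savez('pics/'+f+'.npz',**{k:np.array(v) for k,v in s.items()})
def ray(f,u,v,z):
    s=np.load('pics/'+f+'.npz'); R=cv2.Rodrigues(s['rvec'].astype(float))[0]; t=s['tvec'].reshape(3)
    d=R.T@np.array([(u-s['cx'])/s['fx'],(v-s['cy'])/s['fy'],1]); c=-R.T@t
    return c+d*(z-c[2])/d[2]
def proj(f,P):
    s=np.load('pics/'+f+'.npz')
    K=np.array([[s['fx'],0,s['cx']],[0,s['fy'],s['cy']],[0,0,1]],float)
    return cv2.projectPoints(np.array(P,float).reshape(-1,3),s['rvec'].astype(float),s['tvec'].astype(float),K,None)[0].reshape(-1,2)
E
python3 - <<'E'
from h import *
snap('scene','sc0');snap('side','sd0')
s=sensors.sense();print({k:np.round(v,4).tolist() for k,v in s.items()})
E
```

```text
cell.py
inch.py
pics
{'time': 0.1, 'qpos': [1.0691, 0.2647, 1.6052, 0.0, 1.2737, -0.0369], 'joint_vel': [0.0006, -0.0017, -0.004, 0.0014, 0.0002, 0.0], 'tau': [-0.0006, -51.6708, -36.8589, -0.0001, 0.0063, -0.0], 'eef_pos': [0.3022, 0.6028, 0.2301], 'eef_rot': [-0.0003, 0.2303, 0.9731, -0.001], 'ft_force': [0.5639, 0.3261, 0.0694], 'ft_torque': [-0.0319, -0.0544, -0.0625], 'grasp_force': 0.0, 'width': 0.0854}
```

View pics/sc0.png

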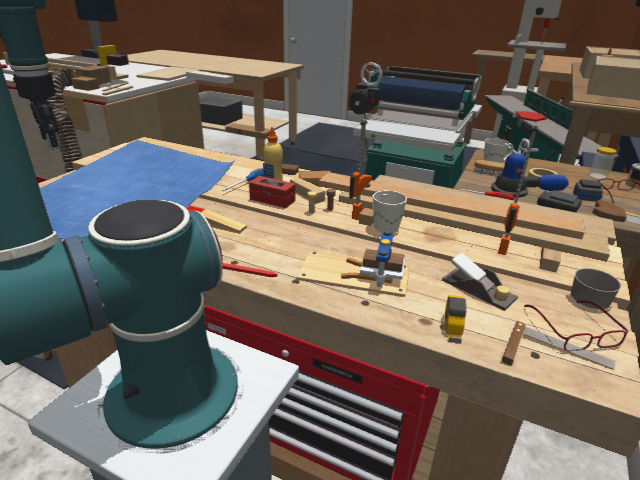

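View pics/sd0.png

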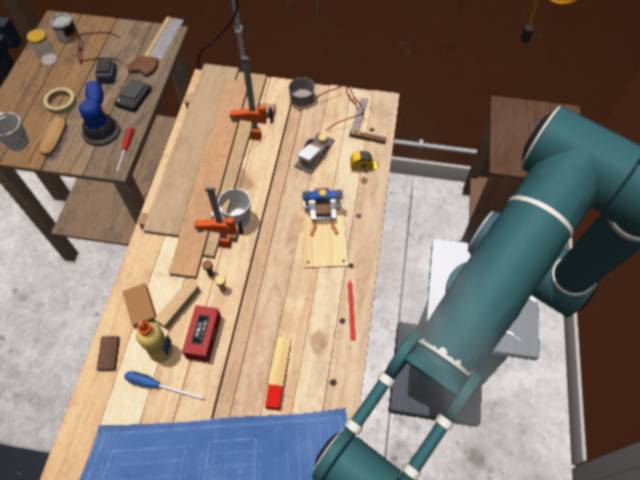

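Run:
```python
from h import *
a=cv2.imread('pics/sd0.png'); L=a[325:415,255:305]; J=a[180:275,285:365]
L=cv2.resize(L,None,fx=6,fy=6,interpolation=cv2.INTER_CUBIC);J=cv2.resize(J,None,fx=6,fy=6,interpolation=cv2.INTER_CUBIC)
c=np.zeros((570,780,3),np.uint8);c[:540,:300]=L;c[:570,300:780]=J;cv2.imwrite('pics/c0.png',c)
for u,v,z in [(286,338,.01),(274,398,.029),(324,205,.06),(306,266,.008),(346,265,.008),(351,283,0),(353,338,0)]: print(u,v,ray('sd0',u,v,z).round(3))
```

```text
286 338 [0.513 0.217 0.01 ]
274 398 [0.51  0.381 0.029]
324 205 [ 0.475 -0.181  0.06 ]
306 266 [ 0.498 -0.004  0.008]
346 265 [ 0.387 -0.025  0.008]
351 283 [0.366 0.025 0.   ]
353 338 [0.339 0.185 0.   ]
```

View pics/c0.png

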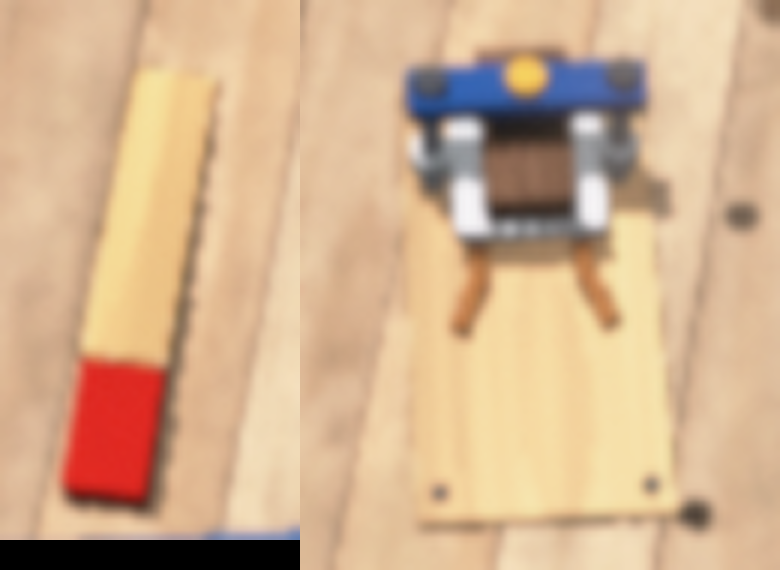

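```bash
cat > fit.py <<'E'
from h import *
from scipy.optimize import least_squares
def fit(f,P,uv,g):
    P=np.array(P,float)/1e3;uv=np.array(uv,float)
    def W(q):
        c,s=np.cos(q[2]),np.sin(q[2]);return np.c_[q[0]+c*P[:,0]-s*P[:,1],q[1]+s*P[:,0]+c*P[:,1],P[:,2]]
    r=least_squares(lambda q:(proj(f,W(q))-uv).ravel(),g,loss='soft_l1')
    print(f,r.x.round(4));print((proj(f,W(r.x))-uv).round(1).tolist());return r.x
E
python3 - <<'E'
from fit import *
l=lambda a:[(255+x/6-.42,325+y/6-.42) for x,y in a]
j=lambda a:[(285+(x-300)/6-.42,180+y/6-.42) for x,y in a]
fit('sd0',[(95,18,10),(95,-18,10),(-40,18,29.3),(-40,-18,29.3),(-95,18,29.3),(-95,-18,29.3)],l([(138,72),(217,80),(80,358),(165,366),(66,488),(148,500)]),[.51,.3,-1.6])
q=fit('sd0',[(-170,62,8),(-170,-62,8),(-69,30,17),(-69,-30,17),(20,46,104),(20,-46,104)],j([(418,524),(680,514),(461,330),(612,322),(430,82),(624,75)]),[.45,-.15,-1.6])
E
```

```text
sd0 [ 0.5149  0.309  -1.5295]
[[-0.3, -0.6], [0.1, -0.4], [0.4, -0.0], [0.6, 0.3], [-0.9, 0.4], [-0.0, 0.1]]
sd0 [ 0.4784 -0.1769 -1.3549]
[[-0.1, 0.7], [0.1, 0.3], [2.3, 0.1], [-2.2, 0.5], [-0.0, -1.0], [0.0, -1.2]]
```

Units first: shifts go in shares of 62.5 mm and turns go in shares of 2 rad. So 0.178 rad is 0.089.

```bash
echo '{"moves": [[0, 0, 0, 0.089, 0.085], [0, 0, 0, 0.089, 0.085], [0, 0, 0, 0.089, 0.085], [0, 0, 0, 0.089, 0.085], [0, 0, 0, 0.089, 0.085], [0, 0, 0, 0.0875, 0.085]]}' | python3 inch.py; echo '{"moves": [[-0.48, 0.432, 0, 0, 0.085], [-0.48, 0.432, 0, 0, 0.085], [-0.48, 0.432, 0, 0, 0.085], [-0.48, 0.432, 0, 0, 0.085], [-0.48, 0.432, 0, 0, 0.085], [-0.48, 0.432, 0, 0, 0.085], [-0.48, 0.432, 0, 0, 0.085], [-0.272, 0.192, 0, 0, 0.085], [0, 0, 0, 0, 0.085], [0, 0, 0, 0, 0.085]]}' | python3 inch.py
python3 - <<'E'
from h import *
snap('wrist','w0')
s=sensors.sense();print({k:np.round(v,4).tolist() for k,v in s.items()})
E
```

```text
time: 0.85
eef_pos: [0.3024, 0.603, 0.2305]
eef_rot: [0.0, 0.695, 0.719, -0.001]
ft_force: [1.2, -0.5, 0.2]
width: 0.0848
grasp_force: 0.0
time: 2.1
eef_pos: [0.5119, 0.3856, 0.2311]
eef_rot: [-0.0, 0.692, 0.722, -0.0]
ft_force: [-0.9, 0.2, 0.3]
width: 0.085
grasp_force: 0.0
{'time': 2.15, 'qpos': [0.6067, 0.2004, 1.6816, 0.0007, 1.2599, 0.5644], 'joint_vel': [0.0074, -0.002, -0.0008, -0.0037, 0.0001, -0.0031], 'tau': [-0.5284, -47.7781, -36.5821, -0.0288, 0.0018, 0.0037], 'eef_pos': [0.5118, 0.3858, 0.2312], 'eef_rot': [-0.0003, 0.6921, 0.7218, -0.0001], 'ft_force': [-0.3305, 0.2964, -0.8204], 'ft_torque': [-0.0326, 0.0336, 0.0661], 'grasp_force': 0.0, 'width': 0.0852}
```

View pics/w0.png

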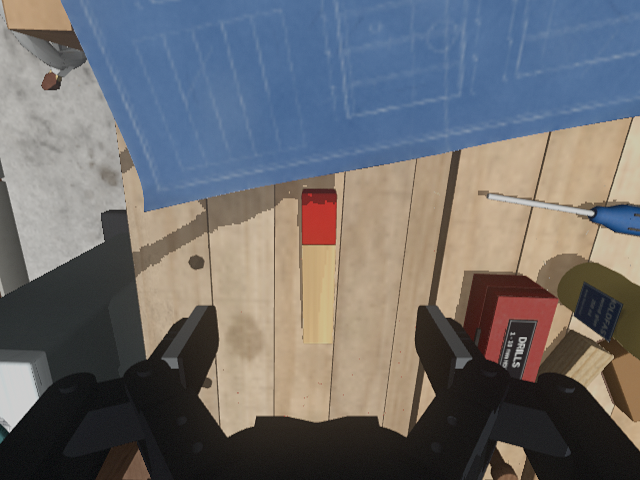

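Run:
```python
from fit import *
uv=[(337,244),(302.5,244),(333,343),(304,343)]
P=[(-40,18,29.3),(-40,-18,29.3),(95,18,10),(95,-18,10)]
q=fit('w0',P,uv,[.51,.3,-1.53])
for z in(0,29.3):fit('w0',P+[(-95,18,z),(-95,-18,z)],uv+[(336,189),(302,190)],[.51,.3,-1.53])
c,s=np.cos(q[2]),np.sin(q[2])
G=q[:2]-.075*np.array([c,s]);S=sensors.sense();w=S['eef_rot'];phi=2*np.arctan2(w[2],w[1])
d=G-np.array(S['eef_pos'])[:2];print('phi',phi,'turn',phi-(q[2]+np.pi),'dx',d@[np.cos(phi),np.sin(phi)],'dy',d@[np.sin(phi),-np.cos(phi)])
```

```text
w0 [ 0.5187  0.3089 -1.5362]
[[-0.2, 0.2], [0.1, -0.1], [0.2, 0.0], [-0.1, -0.1]]
w0 [ 0.5185  0.3082 -1.5318]
[[-0.6, 0.7], [-0.3, 0.6], [0.3, 0.4], [0.0, 0.4], [-0.1, -1.0], [0.8, -2.1]]
w0 [ 0.5185  0.3096 -1.5319]
[[-0.6, -0.6], [-0.3, -0.7], [0.3, -0.6], [-0.0, -0.6], [1.5, 2.5], [-0.3, 1.4]]
phi 1.6128396497525563 turn 0.00743505600240546 dx -0.0021186009743519416 dy 0.004280851422673125
```

Scaled: 0.04 m is 0.64, 0.003 m is 0.048.

```bash
echo '{"moves": [[0, 0.048, 0.64, 0, 0.085], [-0.016, 0, 0.64, 0, 0.085], [-0.016, 0, 0.64, 0, 0.085], [0, 0, 0.64, 0, 0.085], [0, 0, 0.48, 0, 0.07], [0, 0, 0.416, 0, 0.06], [0, 0, 0, 0, 0.06], [0, 0, 0, 0, 0.03]]}' | python3 inch.py;echo '{"moves": [[0, 0, 0, 0, 0.02], [0, 0, 0, 0, 0.02], [0, 0, 0, 0, 0.02], [0, 0, 0, 0, 0.02], [0, 0, -0.16, 0, 0.02], [0, 0, -0.64, 0, 0.02], [0, 0, -0.64, 0, 0.02], [0, 0, 0, 0, 0.02]]}' | python3 inch.py
```

```text
time: 3.15
eef_pos: [0.5159, 0.3841, 0.0163]
eef_rot: [0.0, 0.692, 0.722, 0.001]
ft_force: [0.2, -0.2, -0.0]
width: 0.0431
grasp_force: 0.0
time: 4.15
eef_pos: [0.5185, 0.3845, 0.1101]
eef_rot: [0.001, 0.692, 0.721, 0.004]
ft_force: [-0.6, -0.2, -0.8]
width: 0.0344
grasp_force: 60.7
```

Scaled: -0.045 m is -0.72, -0.04 m is -0.64, -0.174 rad is -0.087.

```bash
echo '{"moves": [[0, 0, -0.72, 0, 0.02], [0, 0, -0.72, 0, 0.02], [0, 0, -0.72, 0, 0.02], [0, 0, 0, -0.087, 0.02], [-0.64, -0.208, 0, 0, 0.02], [-0.64, -0.208, 0, 0, 0.02], [-0.64, -0.208, 0, 0, 0.02], [-0.64, -0.208, 0, 0, 0.02], [-0.64, -0.208, 0, 0, 0.02], [-0.64, -0.208, 0, 0, 0.02]]}' | python3 inch.py;echo '{"moves": [[-0.64, -0.208, 0, 0, 0.02], [-0.64, -0.208, 0, 0, 0.02], [-0.64, -0.208, 0, 0, 0.02], [-0.64, -0.208, 0, 0, 0.02], [-0.64, -0.208, 0, 0, 0.02], [-0.64, -0.208, 0, 0, 0.02], [0, 0, 0, 0, 0.02], [0, 0, 0, 0, 0.02]]}' | python3 inch.py
python3 - <<'E'
from h import *
snap('wrist','w1');snap('side','sd1')
E
```

```text
time: 5.4
eef_pos: [0.4894, 0.1301, 0.2385]
eef_rot: [-0.001, 0.627, 0.779, -0.001]
ft_force: [0.7, -0.7, 0.2]
width: 0.0341
grasp_force: 60.6
time: 6.4
eef_pos: [0.4649, -0.1189, 0.2391]
eef_rot: [-0.001, 0.628, 0.779, -0.0]
ft_force: [0.3, 1.3, -1.8]
width: 0.0345
grasp_force: 60.7
```

View pics/w1.png

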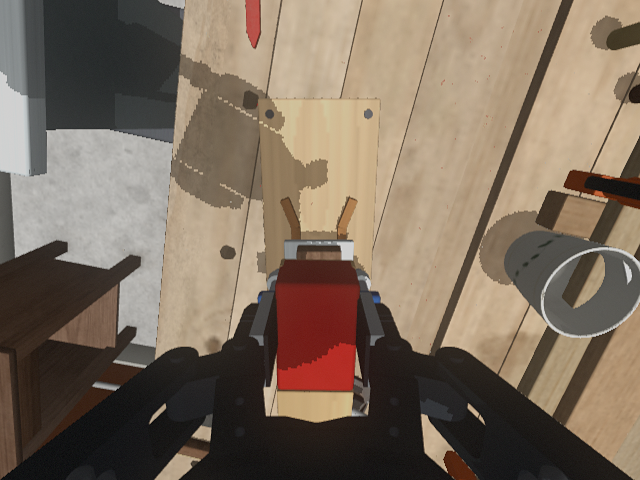

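Run:
```python
from fit import *
q=fit('w1',[(-170,-62,8),(-170,62,8),(-69,-33,17),(-69,33,17),(-28,-37,37),(-28,37,37)],[(260,100),(380,99),(285,198),(351,198),(285,241),(354,239.5)],[.478,-.177,-1.355])
# wedge grasp: tail end top edge & boundary at red
S=sensors.sense();z0=np.array(S['eef_pos']);print(z0,S['eef_rot'])
```

```text
w1 [ 0.4816 -0.1782 -1.353 ]
[[-2.7, -2.1], [0.9, -1.7], [3.4, 0.9], [-0.9, 0.7], [-0.7, 0.1], [0.7, 1.4]]
[ 0.46537548 -0.11836094  0.23956035] [-7.65955534e-04  6.26841893e-01  7.79146098e-01 -1.08764629e-04]
```

Scaled: 0.045 m is 0.72, 0.03 m is 0.48.

```bash
echo '{"moves": [[0.64, 0, 0, 0, 0.02], [0.64, 0, 0, 0, 0.02], [0.64, 0, 0, 0, 0.02], [0.64, 0.032, 0, 0, 0.02], [0.528, 0, 0, 0, 0.02], [0, 0, 0.72, 0, 0.02], [0, 0, 0.72, 0, 0.02], [0, 0, 0.72, 0, 0.02], [0, 0, 0.72, 0, 0.02], [0, 0, 0.48, 0, 0.02]]}' | python3 inch.py;echo '{"moves": [[0, 0, 0.032, 0, 0.02], [0, 0, 0, 0, 0.02], [0, 0, 0, 0, 0.02]]}' | python3 inch.py
python3 - <<'E'
from h import *
snap('side','sd2');snap('wrist','w2')
a=cv2.imread('pics/sd2.png')[175:285,270:380];cv2.imwrite('pics/c2.png',cv2.resize(a,None,fx=5,fy=5,interpolation=cv2.INTER_CUBIC))
E
```

```text
time: 7.75
eef_pos: [0.4248, 0.0707, 0.0282]
eef_rot: [-0.001, 0.626, 0.78, -0.001]
ft_force: [0.2, -0.3, -1.0]
width: 0.0342
grasp_force: 60.6
time: 8.12
eef_pos: [0.4281, 0.0701, 0.03]
eef_rot: [0.001, 0.627, 0.779, 0.001]
ft_force: [0.6, -0.0, -1.6]
width: 0.0345
grasp_force: 60.8
```

View pics/c2.png

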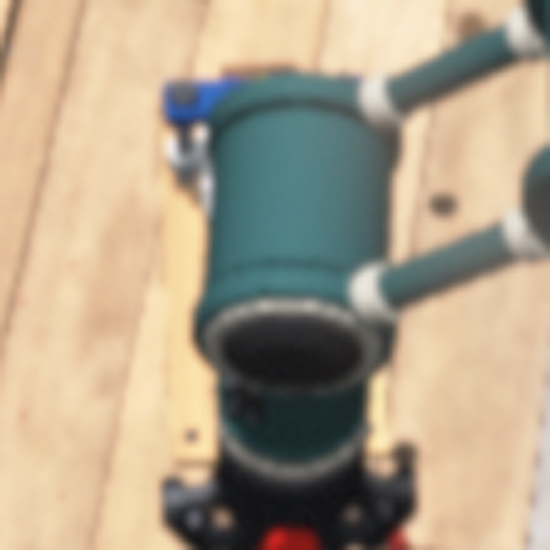

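Scaled: 0.003 m is 0.048.

```bash
echo '{"moves": [[0, 0, 0.048, 0, 0.02], [0, 0, 0, 0, 0.02]]}' | python3 inch.py;echo '{"moves": [[0, 0, 0.032, 0, 0.02], [0, 0, 0, 0, 0.02]]}' | python3 inch.py;echo '{"moves": [[-0.16, 0, 0, 0, 0.02], [-0.16, 0, 0, 0, 0.02], [-0.16, 0, 0, 0, 0.02], [0, 0, 0, 0, 0.02]]}' | python3 inch.py
```

```text
time: 8.48
eef_pos: [0.4265, 0.0696, 0.0253]
eef_rot: [0.0, 0.627, 0.779, 0.0]
ft_force: [0.5, -0.0, -0.3]
width: 0.0342
grasp_force: 60.8
time: 8.72
eef_pos: [0.4268, 0.0698, 0.0236]
eef_rot: [0.0, 0.627, 0.779, 0.0]
ft_force: [-1.6, 1.8, 3.7]
width: 0.0344
grasp_force: 61.4
time: 9.22
eef_pos: [0.4344, 0.039, 0.0241]
eef_rot: [0.001, 0.627, 0.779, 0.0]
ft_force: [-0.1, -1.1, 5.9]
width: 0.034
grasp_force: 61.6
```

```bash
echo '{"moves": [[-0.128, 0, -0.016, 0, 0.02], [-0.128, 0, 0, 0, 0.02], [0, 0, 0, 0, 0.02]]}' | python3 inch.py;echo '{"moves": [[-0.128, 0, 0, 0, 0.02], [-0.128, 0, 0, 0, 0.02], [0, 0, 0, 0, 0.02]]}' | python3 inch.py;echo '{"moves": [[-0.128, 0, 0, 0, 0.02], [-0.096, 0, 0, 0, 0.02], [0, 0, 0, 0, 0.02]]}' | python3 inch.py
```

```text
time: 9.6
eef_pos: [0.4373, 0.0235, 0.0247]
eef_rot: [0.001, 0.627, 0.779, 0.0]
ft_force: [0.3, -1.6, 4.7]
width: 0.0344
grasp_force: 61.5
time: 9.98
eef_pos: [0.441, 0.0081, 0.025]
eef_rot: [0.001, 0.627, 0.779, 0.0]
ft_force: [-0.2, 0.4, 7.4]
width: 0.0343
grasp_force: 61.7
time: 10.35
eef_pos: [0.4441, -0.0054, 0.0252]
eef_rot: [0.001, 0.627, 0.779, 0.001]
ft_force: [-0.5, 1.6, 7.9]
width: 0.0342
grasp_force: 61.9
```

Run:
```python
from h import *
snap('wrist','w3');snap('scene','sc3')
a=cv2.imread('pics/sc3.png')[215:305,290:430];b=cv2.imread('pics/w3.png')[0:330,150:500]
c=np.zeros((600,800,3),np.uint8);c[:360,:560]=cv2.resize(a,None,fx=4,fy=4,interpolation=cv2.INTER_CUBIC)
c[360:600,:255]=cv2.resize(b,(255,240));cv2.imwrite('pics/c3.png',c)
```

```text
(no output)
```

View pics/c3.png

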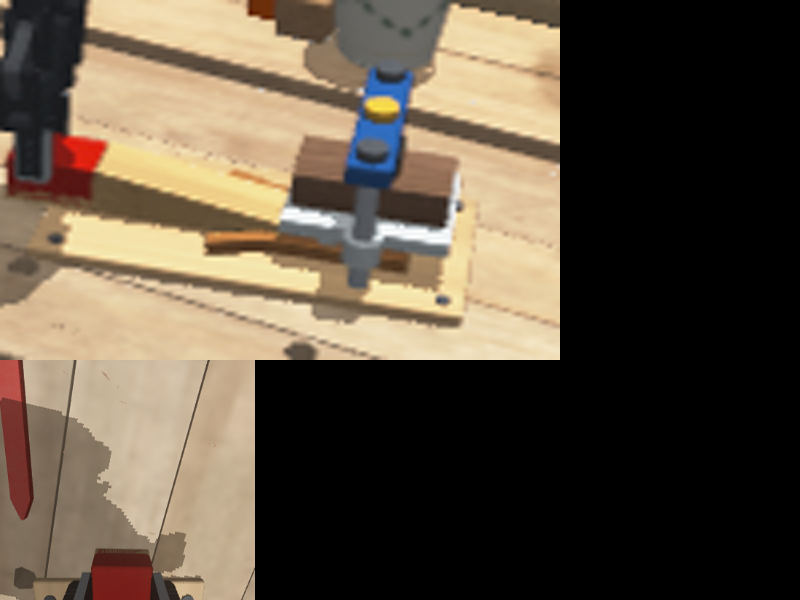

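Scaled: 0.025 m is 0.4, 0.02 m is 0.32.

```bash
echo '{"moves": [[0, 0, 0, 0, 0.055], [0, 0, 0, 0, 0.055], [0, 0, 0, 0, 0.055], [0.32, 0, 0, 0, 0.055], [0.4, 0, 0, 0, 0.055], [0.08, 0, 0.16, 0, 0.055], [0, 0, 0, 0, 0.0], [0, 0, 0, 0, 0], [0, 0, 0, 0, 0], [0, 0, 0, 0, 0]]}' | python3 inch.py;echo '{"moves": [[0, 0, 0, 0, 0], [0, 0, 0, 0, 0]]}' | python3 inch.py
```

```text
time: 11.7
eef_pos: [0.4324, 0.0439, 0.0145]
eef_rot: [0.0, 0.627, 0.779, 0.0]
ft_force: [-0.3, -0.4, 0.9]
width: -0.0001
grasp_force: 0.0
time: 11.95
eef_pos: [0.4322, 0.0442, 0.0143]
eef_rot: [0.0, 0.627, 0.779, 0.0]
ft_force: [-0.2, 0.1, -0.5]
width: 0.0003
grasp_force: 0.0
```

Scaled: -0.008 m is -0.128, -0.004 m is -0.064.

```bash
echo '{"moves": [[-0.128, 0, 0, 0, 0], [-0.128, 0, 0, 0, 0], [-0.064, 0, 0, 0, 0], [-0.064, 0, 0, 0, 0], [0, 0, 0, 0, 0]]}' | python3 inch.py;echo '{"moves": [[-0.064, 0, 0, 0, 0], [-0.064, 0, 0, 0, 0], [-0.048, 0, 0, 0, 0], [0, 0, 0, 0, 0]]}' | python3 inch.py;echo '{"moves": [[-0.064, 0, 0, 0, 0], [-0.064, 0, 0, 0, 0], [-0.048, 0, 0, 0, 0], [0, 0, 0, 0, 0]]}' | python3 inch.py;echo '{"moves": [[-0.064, 0, 0, 0, 0], [-0.064, 0, 0, 0, 0], [0, 0, 0, 0, 0]]}' | python3 inch.py
```

```text
time: 12.58
eef_pos: [0.4373, 0.0205, 0.0143]
eef_rot: [0.0, 0.627, 0.779, 0.0]
ft_force: [0.3, 0.2, 0.3]
width: 0.0001
grasp_force: 0.0
time: 13.08
eef_pos: [0.4397, 0.0098, 0.0143]
eef_rot: [0.0, 0.627, 0.779, -0.0]
ft_force: [0.3, -0.2, -0.2]
width: 0.0003
grasp_force: 0.0
time: 13.58
eef_pos: [0.4414, 0.0003, 0.0143]
eef_rot: [-0.001, 0.628, 0.778, 0.0]
ft_force: [-1.9, 6.8, 2.7]
width: 0.0004
grasp_force: 3.2
time: 13.95
eef_pos: [0.4431, -0.0075, 0.0143]
eef_rot: [-0.001, 0.628, 0.779, 0.0]
ft_force: [-1.9, 6.6, 2.1]
width: 0.0001
grasp_force: 3.4
```

Scaled: -0.002 m is -0.032.

```bash
for i in 1; do :; done; echo '{"moves": [[-0.032, 0, 0, 0, 0], [-0.032, 0, 0, 0, 0], [-0.032, 0, 0, 0, 0], [-0.032, 0, 0, 0, 0]]}' | python3 inch.py|sed -n '1,2p;4p';echo '{"moves": [[-0.032, 0, 0, 0, 0], [-0.032, 0, 0, 0, 0]]}' | python3 inch.py|sed -n '2p;4p';echo '{"moves": [[-0.032, 0, 0, 0, 0], [-0.032, 0, 0, 0, 0]]}' | python3 inch.py|sed -n '2p;4p';echo '{"moves": [[-0.032, 0, 0, 0, 0], [-0.032, 0, 0, 0, 0]]}' | python3 inch.py|sed -n '2p;4p'
```

```text
time: 14.45
eef_pos: [0.4446, -0.0148, 0.0143]
ft_force: [-1.6, 9.6, 4.1]
eef_pos: [0.4454, -0.0186, 0.0143]
ft_force: [-2.6, 9.2, 3.2]
eef_pos: [0.4463, -0.0225, 0.0143]
ft_force: [-2.6, 9.9, 4.4]
eef_pos: [0.4471, -0.0264, 0.0143]
ft_force: [-2.2, 9.9, 4.6]
```

Scaled: -0.002 m is -0.032.

```bash
echo '{"moves": [[0, 0, 0, 0, 0], [0, 0, 0, 0, 0]]}' | python3 inch.py|sed -n '2p;4p';echo '{"moves": [[-0.032, 0, 0, 0, 0], [-0.032, 0, 0, 0, 0]]}' | python3 inch.py|sed -n '2p;4p';echo '{"moves": [[-0.032, 0, 0, 0, 0], [-0.032, 0, 0, 0, 0]]}' | python3 inch.py|sed -n '2p;4p';echo '{"moves": [[0, 0, 0, 0, 0], [0, 0, 0, 0, 0]]}' | python3 inch.py|sed -n '2p;4p'
```

```text
eef_pos: [0.4472, -0.0267, 0.0143]
ft_force: [-1.7, 7.7, 4.2]
eef_pos: [0.448, -0.0303, 0.0143]
ft_force: [-2.5, 9.1, 4.2]
eef_pos: [0.4486, -0.0337, 0.0143]
ft_force: [-2.7, 12.6, 5.1]
eef_pos: [0.4486, -0.0339, 0.0143]
ft_force: [-2.5, 9.7, 4.6]
```

Scaled: -0.002 m is -0.032.

```bash
echo '{"moves": [[-0.032, 0, 0, 0, 0], [-0.032, 0, 0, 0, 0]]}' | python3 inch.py|sed -n '2p;4p';echo '{"moves": [[0, 0, 0, 0, 0], [0, 0, 0, 0, 0]]}' | python3 inch.py|sed -n '2p;4p';echo '{"moves": [[-0.032, 0, 0, 0, 0], [-0.032, 0, 0, 0, 0]]}' | python3 inch.py|sed -n '2p;4p';echo '{"moves": [[0, 0, 0, 0, 0], [0, 0, 0, 0, 0]]}' | python3 inch.py|sed -n '2p;4p'
```

```text
eef_pos: [0.4492, -0.037, 0.0143]
ft_force: [-4.8, 15.1, 6.5]
eef_pos: [0.4492, -0.0372, 0.0143]
ft_force: [-3.5, 13.8, 5.2]
eef_pos: [0.4497, -0.0402, 0.0143]
ft_force: [-3.6, 19.4, 9.0]
eef_pos: [0.4498, -0.0404, 0.0143]
ft_force: [-4.4, 16.7, 7.2]
```

Scaled: -0.002 m is -0.032, -0.0015 m is -0.024.

```bash
echo '{"moves": [[-0.032, 0, 0, 0, 0], [-0.032, 0, 0, 0, 0], [-0.024, 0, 0, 0, 0]]}' | python3 inch.py|sed -n '2p;4p';echo '{"moves": [[0, 0, 0, 0, 0], [0, 0, 0, 0, 0]]}' | python3 inch.py|sed -n '2p;4p'
```

```text
eef_pos: [0.4505, -0.0446, 0.0143]
ft_force: [-4.6, 22.6, 10.7]
eef_pos: [0.4505, -0.0448, 0.0143]
ft_force: [-4.4, 21.5, 10.4]
```

Scaled: -0.04 m is -0.64, 0.03 m is 0.48.

```bash
echo '{"moves": [[0.08, 0, 0, 0, 0], [0.16, 0, 0, 0, 0], [0.48, 0, 0, 0, 0], [0.48, 0, 0, 0, 0], [0, 0, -0.64, 0, 0], [0, 0, -0.64, 0, 0], [0, 0, -0.64, 0, 0], [0, 0, -0.64, 0, 0], [0.32, 0, 0, 0, 0], [0, 0, 0, 0, 0]]}' | python3 inch.py
python3 - <<'E'
from h import *
snap('scene','sc4');snap('side','sd4')
a=cv2.imread('pics/sc4.png')[215:305,290:430];b=cv2.imread('pics/sc3.png')[215:305,290:430]
c=np.vstack([cv2.resize(x,None,fx=3.3,fy=3.3,interpolation=cv2.INTER_CUBIC) for x in(a,b)]);cv2.imwrite('pics/c4.png',c)
E
```

```text
time: 19.08
eef_pos: [0.4323, 0.0442, 0.1748]
eef_rot: [0.001, 0.627, 0.779, 0.0]
ft_force: [0.0, -0.4, -0.6]
width: 0.0003
grasp_force: 0.0
```

View pics/c4.png

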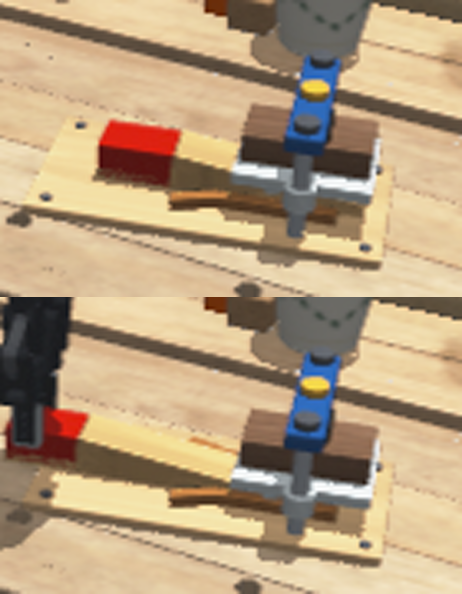

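```bash
python3 -c "
from cell import robot, imaging, job, sensors
print(job.hand_in())"
```

```text
the job is handed in; nothing more can be done
None
```

The wedge is pushed in under the lift table and the block is held against the height stop at an estimated 10 N (8–12 N, judged from push force and travel, not measured directly). The arm is clear, the bystanders were not touched, and the job was handed in at about 19 s.

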